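Free the test fixture's lid and hold it open for its new strut

TASK

The gas strut of the circuit-board test fixture has been taken off, so its lid falls shut as soon as nobody holds it. Push the black-gripped lever on its right side (seen from the robot) back, away from the robot, out of the red notch until it clicks into the green notch, which frees the lid; then take the lid by its black front bar, raise it without letting it drop to 60 degrees open, and finish while still holding it there in the gripper's fingers, so that a colleague can clip the new strut on. Leave the board inside and everything else on the bench where it is.

Things in the scene. Friction and masses are not known exactly. Their poses are not given: they have to be found in the camera images.
- fixture: The test fixture (all sizes and offsets in mm), a grey and aluminium case 220 (x) by 280 (y) by 88 high standing fixed on the bench. Origin: centre of its underside. Axes: its front with the lid's bar faces its -x (towards the robot, turned up to 15 degrees), +y is its left, z up. The lever is on its right side (-y). Only flat tools lie on the bench in front of it
- lever (a joint): Angle of the lever in rad; its axis is the fixture's y. 0: in the red notch, leaning 55 degrees from vertical towards the fixture's front, the lid locked. Grows as the lever swings up and back; 1.22: in the green notch, leaning 15 degrees back, the lid free; stop at 1.25. A spring bolt clicks into each notch: about 5 N at the grip gets it out of one, about 2 N moves it between
- lever_grip (a point): Middle of the free part of the lever's black round grip, 22 in diameter and along the fixture's y, which juts out to the right from the end of the lever's steel rod (12 thick). The grip is free from here 29 outwards and 24 towards the rod. 120 from the pivot axis; it swings in the upright plane 220 to the right of the fixture's centre, free all round
- lever_pivot (a point): Point on the lever's pivot axis in that same plane: in the fixture's frame (-50, -220, 52). Fixed
- green_notch (a point): Mouth of the green notch on the rim of the steel sector plate between lever and case, radius 75 about the pivot, 50 nearer the case than the grip's middle; a green end piece lies just behind it, a red one marks the other notch. Fixed
- lid (a joint): Opening angle of the lid in rad about its rear hinge: 0 shut, 1.047 is 60 degrees, stop at 1.75. It turns freely and falls shut when let go. While the lever is in the red notch a hook on the lever holds the lid down
- lid_panel: The lid with its bar: aluminium frame with a clear window, 216 (x) by 270 (y) by 14 thick, 0.4 to 0.8 kg. Origin: on the hinge axis, middle of the width; shut, its axes are the fixture's; its -x runs to the bar, z is its upper side
- lid_bar (a point): Middle of the black round bar on the lid's front edge: 12 in diameter, 120 long along the fixture's y, between two 12 thick arms. 255 from the hinge axis, at lid mid-thickness; 45 clear space (centre to lid edge 45) between bar and lid. Shut it is 98 above the bench
- lid_hinge (a point): Middle of the lid's hinge axis (along the fixture's y): in the fixture's frame (100, 0, 98). Fixed
- board: Bystander: dark green logic board 96 by 132 by 4, loose in its nest inside the fixture, 60 above the bench, under the lid. Origin: its underside
- strut: Bystander: the new gas strut, 209 long, 16 wide, lying along its own x to the left of the fixture
- multimeter: Bystander: red multimeter 160 by 78 by 35, lying flat on the bench left of the fixture
- flux_bottle: Bystander: white bottle with red cap, 44 in diameter, 115 tall, standing to the right of the fixture
- swab_cup: Bystander: clear cup of cotton swabs, 68 in diameter, 103 tall with the swabs, standing to the right of the fixture
- solder_spool: Bystander: silver solder spool, 60 in diameter, 48 tall, standing to the right of the fixture
- screwdriver: Bystander: blue screwdriver 160 long lying on the bench in front, along its own x
- tweezers: Bystander: steel tweezers 125 by 12 by 7 lying on the bench in front, along its own x

How it is judged:
By the outcome, as a careful person would: the job done as asked, in the order asked, and still so for the second after the job is handed in, while the arm keeps its last pose, push and grip.
It also fails if it takes over 48 s, if anything falls off the work surface, if the arm or the gripper's body presses on something with over 40 N, if the wrist force passes 120 N, or if a joint passes its speed limit or range.

ROBOT

A 6-joint arm with a two-finger parallel gripper is mounted at the origin on the work surface. World frame = base frame: x ahead of the robot, y to its left, z up, the work surface at z = 0. Lengths are in m, angles in rad, forces in N, time in s.
With the tool pointing down it reaches from about 0.325 to 0.9 m from the base axis. Payload 6.1 kg.
Tool frame: the origin (TCP) lies at the very end of the fingers, on their centre line; the grasp point (between the pads) lies 19 mm behind it; x points along the fingers, y is the direction in which the jaws open and shut, and the axes are right-handed (so a half turn about x gives the same grasp; the last joint's range is limited). The gripper opens to 87 mm and grips with 3 to 60 N. Pads are 19 mm wide; open, the fingers measure 117 mm over their backs; the gripper's body (75 mm by 190 mm) begins 51 mm behind the grasp point.
Start: joints at [1.123, 0.22, 1.526, -0, 1.395, -0.126], TCP at [0.198, 0.593, 0.197] pointing down, gripper open.
Joint ranges: [-2.98, 2.98], [-0.91, 2.08], [0.09, 2.57], [-1.24, 4.39], [0.2, 2.65], [-2.68, 2.68]. Speed limits (rad/s): [2.57, 2.57, 3.01, 3.14, 3.14, 3.14].

INTERFACE

Orientations are given as [roll, pitch, yaw] about the fixed x, y, z axes, in that order (R = Rz(yaw) Ry(pitch) Rx(roll)).
In Python, from plant import * gives the robot as it stands. The module is installed in compiled form; this text tells all that it offers.
- The arm moves only by the shell command python3 -m inch 'ROWS' [FORCE]. ROWS is JSON, a list that holds one entry, the list of rows, each a list of 7 numbers: the shift along the world's x, y, z in m, then the turn, a rotation vector about the world's x, y, z in units of 6 degrees (1.0 is 6 degrees), then the gripper command: -1 is shut, 1 is fully open, values between are in proportion. In form: [[[tx, ty, tz, ax, ay, az, claw], ...]]. A call has 1 to 8 rows; each row is the pose to reach, as a shift and turn from the pose commanded when the call began; what a row does not reach only later rows make up. A row lasts 1/12 s, in which the tool goes at most 41.7 mm and 7.16 degrees, less where a joint would pass 70% of its speed; a pose out of reach is approached as far as the arm can. A call with a gripper value outside its range is refused whole. The fingers move at their own pace and stop on an object; FORCE is the grip in N (left out, the last holds). Time passes only in rows, so rows that repeat a pose let the fingers close. It gives the time, the measured TCP pose, the force and the opening at its end, in the units of the state.
- get_state(): the state, without advancing time (a new reading comes with each control period).
- capture(name): name is "side" or "top"; returns the picture (480x640x3 uint8, blue, green, red); there is no depth.
- camera_params(name): a dict with "camera_matrix" (3x3 intrinsics, pixels), "D" ([k1, k2, p1, p2, k3] as OpenCV has them; the pictures are not rectified), "pose" (4x4, takes a point from camera to world coordinates). Camera axes: x right, y down, z forward; pixel columns grow to the right and rows downward; lengths in m; the calibration is good to about 2 mm. A picture is of the moment at which its call begins. camera_params takes no time and is no camera call.
- close_job(): hands the job in, once; it reports no verdict.
The state is a dict: "t": time; "q": joint angles; "dq": joint speeds; "effort": joint torques, N m; "ee_pos": TCP position; "tcp_rot": TCP orientation; "force": force on the tool from outside, world axes, zero at the start; "moment": the same for the moment, N m; "width": finger opening in m.
Only numpy, scipy, OpenCV 4.12 (cv2) and the standard library are available. Lean on these libraries where they do the work, as an engineer would, in place of code of your own. Each camera call takes 0.05 s, during which the arm holds its last target. There are 200 camera calls.

## Working session

There is one attempt and no reset: what is moved stays moved. The work goes in short steps, Python scripts to look and compute and a shell command to move; the robot and the scene stay as the last step left them, time stands still between calls to the robot, and variables do not carry over. Pictures are saved under pics/ and viewed, about 8 in all and at most 12, crops included, and the job is handed in when it is done.

```bash
mkdir -p pics; python3 - <<'E'
from plant import *
import cv2,numpy as np
for n in("side","top"):
    im=capture(n);cv2.imwrite(f"pics/{n}0.png",im);p=camera_params(n);print(n,np.round(p["camera_matrix"],1).tolist(),np.round(p["D"],3),np.round(p["pose"],3).tolist())
s=get_state();print(s)
E
```

```text
side [[572.1, 0.0, 311.5], [0.0, 572.1, 232.7], [0.0, 0.0, 1.0]] [-0.141  0.     0.     0.     0.   ] [[0.696, -0.486, 0.529, -0.079], [-0.718, -0.469, 0.514, -0.62], [-0.001, -0.738, -0.675, 0.923], [0.0, 0.0, 0.0, 1.0]]
top [[496.1, 0.0, 318.3], [0.0, 496.1, 240.3], [0.0, 0.0, 1.0]] [-0.105  0.     0.     0.     0.   ] [[-0.006, -0.997, 0.071, 0.5], [-1.0, 0.005, -0.013, 0.029], [0.012, -0.072, -0.997, 1.191], [0.0, 0.0, 0.0, 1.0]]
{'t': 0.1, 'q': array([ 1.12288511e+00,  2.21140383e-01,  1.52750039e+00,  1.86597463e-05,
        1.39468377e+00, -1.26071529e-01]), 'dq': array([-0.00126341, -0.00370765, -0.00292679,  0.001225  , -0.00044854,
        0.00065658]), 'effort': array([ 2.30223857e-03, -4.95941448e+01, -3.88519549e+01,  7.01992144e-02,
        5.16612455e-02, -2.83211261e-05]), 'ee_pos': array([0.19741497, 0.59237381, 0.19634899]), 'tcp_rot': array([-1.70747175,  1.56906434, -2.02931472]), 'force': array([-0.84508964, -0.19035795,  0.02378119]), 'moment': array([-0.00108071, -0.04905382, -0.01800674]), 'width': 0.08714751002083375}
```

View pics/side0.png

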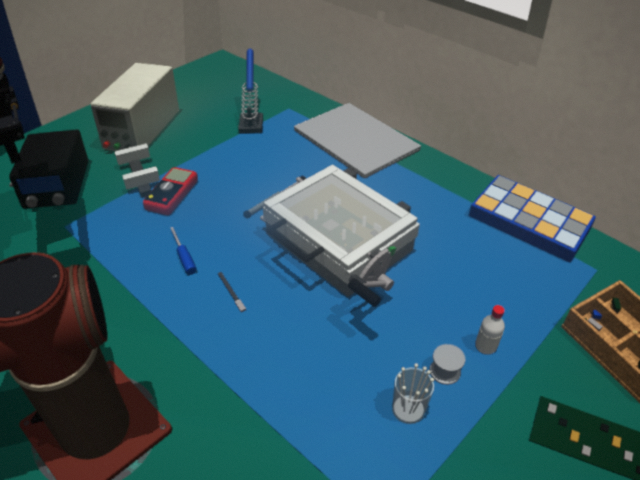

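View pics/top0.png

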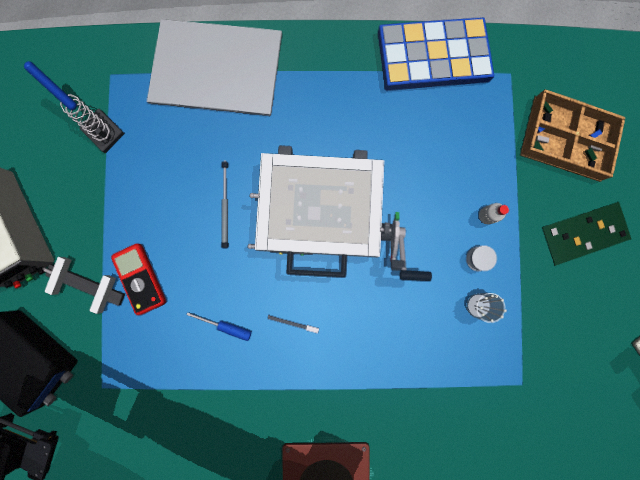

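The side view shows the fixture at about (340,225), the bar at (300,243) and the grip at (372,292). In the top view the lid corners are about (262,154), (384,160), (380,256) and (255,250), the bar is at (316,272) and the grip at (415,276). Next I measure the fixture pose.

```bash
cat > h.py <<'E'
from plant import *
import cv2,numpy as np
def ray(n,px):
    p=camera_params(n);u=cv2.undistortPoints(np.float64(px).reshape(-1,1,2),np.array(p["camera_matrix"]),np.array(p["D"])).reshape(-1,2)
    T=np.array(p["pose"]);return T[:3,3],np.c_[u,np.ones(len(u))]@T[:3,:3].T
def onz(n,px,z):
    o,d=ray(n,px);return o+d*((z-o[2])/d[:,2])[:,None]
def tri(pa,pb):
    (o,d),(o2,d2)=[(a,b[0]) for a,b in(ray("top",[pa]),ray("side",[pb]))]
    s=np.linalg.lstsq(np.c_[d,-d2],o2-o,rcond=None)[0];a=o+d*s[0];b=o2+d2*s[1];return (a+b)/2,np.linalg.norm(a-b)
def proj(n,P):
    p=camera_params(n);T=np.linalg.inv(np.array(p["pose"]))
    return cv2.projectPoints(np.float64(P).reshape(-1,1,3),cv2.Rodrigues(T[:3,:3])[0],T[:3,3],np.array(p["camera_matrix"]),np.array(p["D"]))[0].reshape(-1,2)
E
python3 - <<'E'
from h import *
t=cv2.imread("pics/top0.png")
m=((t.min(2)>175)*255).astype(np.uint8);m[:, :240]=0;m[:,400:]=0;m[:130]=0;m[280:]=0
c=max(cv2.findContours(m,cv2.RETR_EXTERNAL,cv2.CHAIN_APPROX_NONE)[0],key=cv2.contourArea)
P=onz("top",c.reshape(-1,2),0.105)
r=cv2.minAreaRect(np.float32(P[:,:2]));print(r)
q=cv2.boxPoints(r);print(q)
yaw=np.deg2rad(r[2]); 
while yaw>np.pi/4: yaw-=np.pi/2
c0=np.array(r[0]);R=np.array([[np.cos(yaw),-np.sin(yaw)],[np.sin(yaw),np.cos(yaw)]])
org=c0-R@[-.002,0];print("yaw",np.rad2deg(yaw),"org",org)
def W(p): return np.r_[org+R@np.array(p[:2])/1000,p[2]/1000]
pts={"bar":(-155,0,98),"grip":(-148.3,-220,120.8),"gripR":(-148.3,-249,120.8),"gripgreen":(-19,-220,168)}
ims={n:cv2.imread(f"pics/{n}0.png") for n in("top","side")}
for k,v in pts.items():
    w=W(v);print(k,w.round(4))
    for n in ims:
        x=proj(n,w)[0];print(n,x.round(1));cv2.circle(ims[n],tuple(int(round(z)) for z in x),1,(0,255,255),-1)
print(tri((415,276),(370,290)))
a=cv2.resize(ims["top"][140:300,230:440],None,fx=2.5,fy=2.5);b=cv2.resize(ims["side"][170:330,240:430],None,fx=1.0*400/160,fy=2.5)
a=a[:,:]; cv2.imwrite("pics/chk.png",np.hstack([a,b])[:, :1000] if 0 else cv2.resize(np.hstack([a,b]),(800,320)))
E
```

```text
((0.6580893993377686, 0.01177312433719635), (0.2748725712299347, 0.21524947881698608), 86.4312744140625)
[[ 0.54211855 -0.11869747]
 [ 0.7569506  -0.13209584]
 [ 0.77406025  0.14224371]
 [ 0.5592282   0.15564209]]
yaw -3.568725585937499 org [0.66008552 0.01164863]
bar [0.5054 0.0213 0.098 ]
top [315.7 273.3]
side [286.3 244.2]
grip [ 0.4984 -0.1987  0.1208]
top [417.3 275.7]
side [365.3 293.8]
gripR [ 0.4966 -0.2276  0.1208]
top [430.5 276.4]
side [376.7 302.5]
gripgreen [ 0.6274 -0.2067  0.168 ]
top [424.6 213.8]
side [413.3 243.1]
(array([ 0.50244794, -0.19748267,  0.12596075]), np.float64(0.01335849898370576))
```

View pics/chk.png

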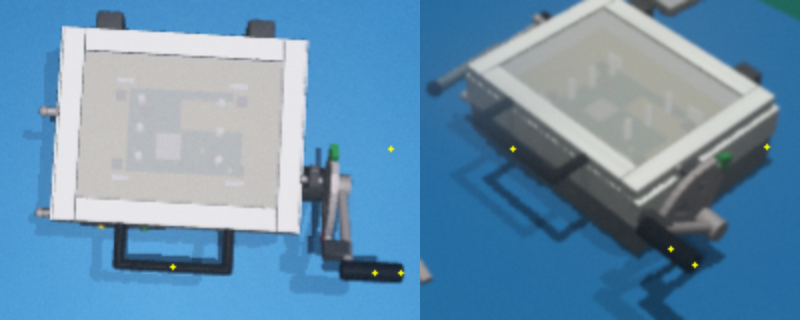

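```bash
python3 - <<'E'
from h import *
from scipy.spatial.transform import Rotation as Ro
s=get_state();R=Ro.from_euler('xyz',s["tcp_rot"]);print(R.as_matrix().round(3),s["ee_pos"])
yaw=np.deg2rad(-3.57);fx=np.array([np.cos(yaw),np.sin(yaw),0])
for sg in(1,-1):
    x=np.array([0,0,-1.]);y=sg*fx;T=Ro.from_matrix(np.c_[x,y,np.cross(x,y)]);print(sg,((T*R.inv()).as_rotvec()/np.deg2rad(6)).round(2))
org=np.array([.6601,.0116]);Rz=Ro.from_euler('z',yaw).as_matrix()
for d in (0,10,20,30,40,50,60,70,71.5):
    a=np.deg2rad(55-d);p=Rz@[-.05-.12*np.sin(a),-.22,0];print(d,(p[:2]+org).round(4),round(.052+.12*np.cos(a),4))
E
```

```text
[[-0.001  0.316  0.949]
 [-0.002  0.949 -0.316]
 [-1.    -0.002 -0.   ]] [0.19741497 0.59237381 0.19634899]
1 [ 1.000e-02 -2.000e-02 -1.252e+01]
-1 [2.000e-02 1.000e-02 1.748e+01]
0 [ 0.4984 -0.1987] 0.1208
10 [ 0.5118 -0.1996] 0.1369
20 [ 0.5278 -0.2006] 0.1503
30 [ 0.5459 -0.2017] 0.1608
40 [ 0.5655 -0.2029] 0.1679
50 [ 0.5861 -0.2042] 0.1715
60 [ 0.6069 -0.2055] 0.1715
70 [ 0.6275 -0.2068] 0.1679
71.5 [ 0.6305 -0.207 ] 0.1671
```

```bash
python3 -m inch '[[[0.01,-0.03,0.02,0,0,-1,1],[0.04,-0.11,0.03,0,0,-3,1],[0.09,-0.23,0.03,0,0,-5,1],[0.12,-0.30,0.03,0,0,-6,1],[0.12,-0.30,0.03,0,0,-6,1],[0.12,-0.30,0.03,0,0,-6,1],[0.12,-0.30,0.03,0,0,-6,1],[0.12,-0.30,0.03,0,0,-6,1]]]' 30
python3 -m inch '[[[0.08,-0.23,0,0,0,-3,1],[0.12,-0.3,0,0,0,-5,1],[0.12,-0.3,0,0,0,-6.5,1],[0.12,-0.3,0,0,0,-6.5,1],[0.12,-0.3,0,0,0,-6.5,1],[0.12,-0.3,0,0,0,-6.5,1],[0.12,-0.3,0,0,0,-6.5,1],[0.12,-0.3,0,0,0,-6.5,1]]]'
python3 -m inch '[[[0.061,-0.19,0,0,0,0,1],[0.061,-0.19,0,0,0,0,1],[0.061,-0.19,0,0,0,0,1],[0.061,-0.19,0,0,0,0,1],[0.061,-0.19,0,0,0,0,0.4],[0.061,-0.19,0,0,0,0,0.4],[0.061,-0.19,0,0,0,0,0.4],[0.061,-0.19,0,0,0,0,0.4]]]'
```

```text
t: 0.77
ee_pos: [0.3175, 0.2912, 0.227]
tcp_rot: [-1.235, 1.571, -2.185]
force: [1.0, 0.7, 0.0]
width: 0.0868
t: 1.43
ee_pos: [0.438, -0.0099, 0.2272]
tcp_rot: [0.383, 1.57, -1.25]
force: [0.2, 0.4, -0.3]
width: 0.0871
t: 2.1
ee_pos: [0.498, -0.1962, 0.2266]
tcp_rot: [-2.314, 1.569, 2.338]
force: [-0.2, 0.6, -0.0]
width: 0.0676
```

```bash
python3 -m inch '[[[0,-0.004,-0.04,0,0,0,0.4],[0,-0.004,-0.08,0,0,0,0.4],[0,-0.004,-0.1,0,0,0,0.4],[0,-0.004,-0.125,0,0,0,0.4],[0,-0.004,-0.125,0,0,0,0.4]]]'
python3 -m inch '[[[0,0,0,0,0,0,-0.3],[0,0,0,0,0,0,-0.3],[0,0,0,0,0,0,-0.3],[0,0,0,0,0,0,-0.3],[0,0,0,0,0,0,-0.3],[0,0,0,0,0,0,-0.3]]]'
python3 - <<'E'
from h import *
a=capture("top")[140:340,230:450];b=capture("side")[150:350,240:450]
cv2.imwrite("pics/g1.png",cv2.resize(np.hstack([a,b]),(800,372)))
E
```

```text
t: 2.52
ee_pos: [0.4948, -0.197, 0.0971]
tcp_rot: [-2.064, 1.561, 2.59]
force: [-1.6, 0.9, -0.6]
width: 0.0608
t: 3.02
ee_pos: [0.4991, -0.2012, 0.1034]
tcp_rot: [1.108, 1.569, -0.523]
force: [-0.7, 0.0, 0.2]
width: 0.0326
```

View pics/g1.png

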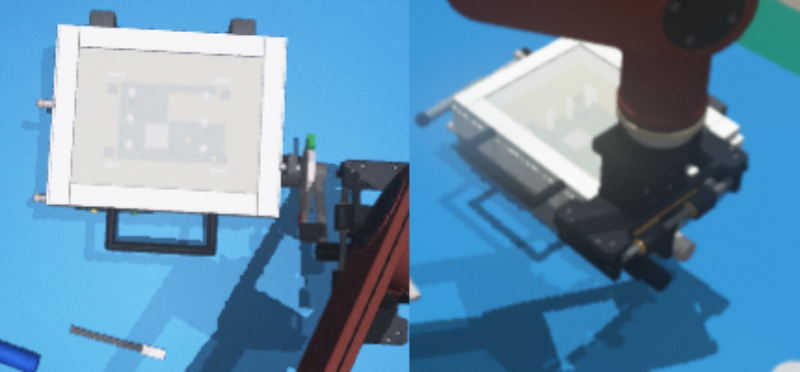

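```bash
python3 -m inch '[[[0.010,-0.001,0.008,0,0,0,-0.3],[0.018,-0.001,0.016,0,0,0,-0.3],[0.026,-0.001,0.023,0,0,0,-0.3],[0.034,-0.002,0.030,0,0,0,-0.3],[0.043,-0.003,0.035,0,0,0,-0.3],[0.052,-0.003,0.040,0,0,0,-0.3],[0.062,-0.004,0.044,0,0,0,-0.3],[0.072,-0.004,0.047,0,0,0,-0.3]]]'
python3 -m inch '[[[0.010,-0.001,0.002,0,0,0,-0.3],[0.020,-0.001,0.003,0,0,0,-0.3],[0.030,-0.002,0.004,0,0,0,-0.3],[0.040,-0.003,0.004,0,0,0,-0.3],[0.050,-0.003,0.003,0,0,0,-0.3],[0.056,-0.004,0.002,0,0,0,-0.3],[0.060,-0.004,0.001,0,0,0,-0.3],[0.060,-0.004,0.001,0,0,0,-0.3]]]'
python3 - <<'E'
from h import *
print(get_state()["force"])
a=capture("top")[140:340,230:450];b=capture("side")[150:350,240:450]
cv2.imwrite("pics/g2.png",cv2.resize(np.hstack([a,b]),(800,372)))
E
```

```text
t: 3.78
ee_pos: [0.5712, -0.2052, 0.1498]
tcp_rot: [1.029, 1.57, -0.602]
force: [0.4, 0.3, 0.2]
width: 0.0304
t: 4.45
ee_pos: [0.6307, -0.2088, 0.1497]
tcp_rot: [-2.013, 1.57, 2.639]
force: [-0.8, -0.9, -0.1]
width: 0.0302
[-0.79441964 -0.87260427 -0.06506058]
```

View pics/g2.png

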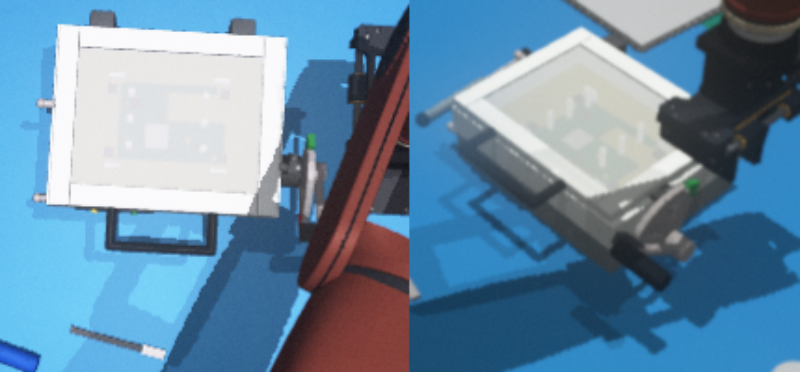

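The lever is still in the red notch: its grip is at (640,262) in the right half, and the fingers slid up over it. I'll go back and actually clamp the grip this time.

```bash
python3 -m inch '[[[0,0,0.04,0,0,0,0.4],[0,0,0.08,0,0,0,0.4],[-0.03,0.002,0.08,0,0,0,0.4],[-0.07,0.004,0.08,0,0,0,0.4],[-0.11,0.006,0.08,0,0,0,0.4],[-0.132,0.006,0.08,0,0,0,0.4],[-0.132,0.006,0.08,0,0,0,0.4],[-0.132,0.006,0.08,0,0,0,0.4]]]'
python3 -m inch '[[[0,0,-0.04,0,0,0,0.4],[0,0,-0.08,0,0,0,0.4],[0,0,-0.11,0,0,0,0.4],[0,0,-0.13,0,0,0,0.4],[0,0,-0.13,0,0,0,0.4],[0,0,-0.13,0,0,0,0.4]]]'
python3 -m inch '[[[0,0,0,0,0,0,-1],[0,0,0,0,0,0,-1],[0,0,0,0,0,0,-1],[0,0,0,0,0,0,-1],[0,0,0,0,0,0,-1],[0,0,0,0,0,0,-1],[0,0,0,0,0,0,-1],[0,0,0,0,0,0,-1]]]' 40
```

```text
t: 5.22
ee_pos: [0.4978, -0.203, 0.2311]
tcp_rot: [1.146, 1.569, -0.486]
force: [1.5, 0.6, 0.3]
width: 0.0604
t: 5.72
ee_pos: [0.4985, -0.2024, 0.0994]
tcp_rot: [-2.102, 1.568, 2.551]
force: [1.2, 0.0, 0.8]
width: 0.0608
t: 6.38
ee_pos: [0.4983, -0.2029, 0.1005]
tcp_rot: [-1.45, 1.57, -3.08]
force: [-1.2, -0.3, 0.9]
width: 0.0166
```

```bash
python3 -m inch '[[[0,0,0,0,0,0,-1],[0,0,0,0,0,0,-1],[0,0,0,0,0,0,-1]]]'
python3 - <<'E'
from h import *
s=get_state();print(s["force"],s["moment"],s["width"])
a=capture("top")[220:320,350:460];b=capture("side")[210:350,290:444]
cv2.imwrite("pics/g3.png",np.hstack([cv2.resize(a,(400,364)),cv2.resize(b,(400,364))]))
E
```

```text
t: 6.63
ee_pos: [0.4983, -0.2029, 0.1004]
tcp_rot: [-1.519, 1.57, 3.133]
force: [-2.9, 1.0, 3.6]
width: 0.0162
[-2.93097089  0.95149303  3.63884508] [-0.07643327  0.58027496 -0.00818566] 0.01622025899987315
```

View pics/g3.png

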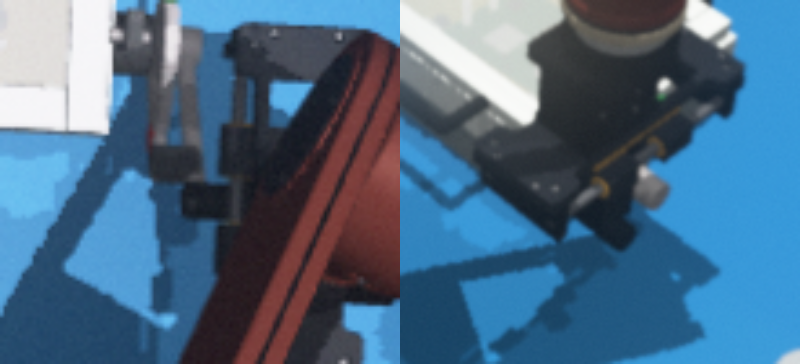

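```bash
python3 -m inch '[[[0.002,0,0.003,0,0,0,-1],[0.004,0,0.006,0,0,0,-1],[0.006,0,0.009,0,0,0,-1],[0.006,0,0.009,0,0,0,-1]]]'
python3 - <<'E'
from h import *
s=get_state();print(s["force"],s["moment"],s["width"])
E
```

```text
t: 7.07
ee_pos: [0.5057, -0.2031, 0.11]
tcp_rot: [1.382, 1.569, -0.249]
force: [0.6, -0.7, 0.4]
width: 0.002
[ 0.61244764 -0.72804767  0.36556101] [-0.16124546 -0.02815828  0.02723026] 0.0019509140263881993
```

```bash
python3 - <<'E'
from h import *
r={}
for n,(x0,x1,y0,y1) in {"top":(396,440,262,290),"side":(340,395,268,315)}.items():
    im=cv2.imread(f"pics/{n}0.png")[y0:y1,x0:x1]
    m=((im.max(2)<50)*255).astype(np.uint8)
    k,l,st,c=cv2.connectedComponentsWithStats(m);i=1+st[1:,4].argmax()
    pts=np.argwhere(l==i)[:,::-1]+[x0,y0];rc=cv2.minAreaRect(np.float32(pts));print(n,st[i],rc,cv2.boxPoints(rc).tolist());r[n]=rc[0]
    cv2.imwrite(f"pics/m_{n}.png",cv2.resize(np.hstack([im,cv2.cvtColor(np.uint8(l==i)*255,cv2.COLOR_GRAY2BGR)]),None,fx=6,fy=6,interpolation=0))
print(tri(r["top"],r["side"]))
# compare lids: side-camera bias check with known lid/hinge? strut etc
for z in(.08,.09,.1,.11,.12,.13): print(z,onz("top",[r["top"]],z).round(4),onz("side",[r["side"]],z).round(4))
E
```

```text
top [ 4 13  4  4  6] ((401.0000305175781, 277.0), (4.242640495300293, 1.4142134189605713), 45.0) [[399.0000305175781, 276.0], [400.0000305175781, 275.0], [403.0000305175781, 278.0], [402.0000305175781, 279.0]]
side [  8  11  33  27 365] ((363.83489990234375, 291.9422607421875), (35.225738525390625, 11.149209976196289), 35.21759033203125) [[346.23095703125, 286.3394775390625], [352.6605224609375, 277.23095703125], [381.4388427734375, 297.5450439453125], [375.00927734375, 306.653564453125]]
(array([ 0.50433513, -0.17549779,  0.10130068]), np.float64(0.024544104162264956))
0.08 [[ 0.4957 -0.1703  0.08  ]] [[ 0.5293 -0.1721  0.08  ]]
0.09 [[ 0.4958 -0.1685  0.09  ]] [[ 0.5221 -0.1774  0.09  ]]
0.1 [[ 0.4958 -0.1668  0.1   ]] [[ 0.5149 -0.1827  0.1   ]]
0.11 [[ 0.4959 -0.165   0.11  ]] [[ 0.5077 -0.188   0.11  ]]
0.12 [[ 0.4959 -0.1632  0.12  ]] [[ 0.5005 -0.1933  0.12  ]]
0.13 [[ 0.4959 -0.1614  0.13  ]] [[ 0.4932 -0.1986  0.13  ]]
```

View pics/m_side.png

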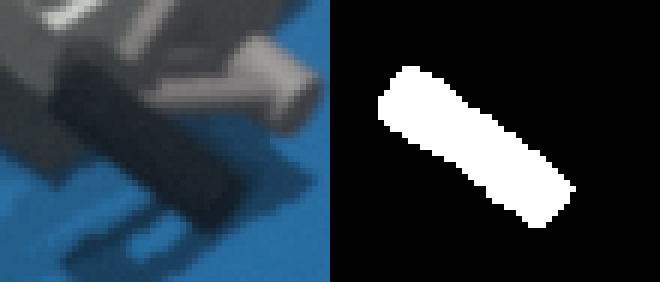

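```bash
python3 -m inch '[[[0,0,0.04,0,0,0,-1],[0,0,0.05,0,0,0,-1],[0,0,0.05,0,0,0,-1],[0,0,0.05,0,0,0,-1]]]'
python3 - <<'E'
from h import *
s=get_state();e=s["ee_pos"];print(e)
im=capture("side");x=proj("side",[e,[.4984,-.1987,.1208],e+[0,0,.05]]);print(x)
for p in x: cv2.circle(im,tuple(np.int32(p.round())),1,(0,255,255),-1)
cv2.imwrite("pics/g4.png",cv2.resize(im[190:330,290:450],None,fx=4,fy=4))
E
```

```text
t: 7.4
ee_pos: [0.5057, -0.2033, 0.1603]
tcp_rot: [1.199, 1.568, -0.432]
force: [0.0, 0.4, -0.3]
width: 0.0005
[ 0.50570395 -0.20329481  0.16027724]
[[371.25194284 278.47816525]
 [365.34745144 293.74956517]
 [373.25140649 259.06997737]]
```

View pics/g4.png

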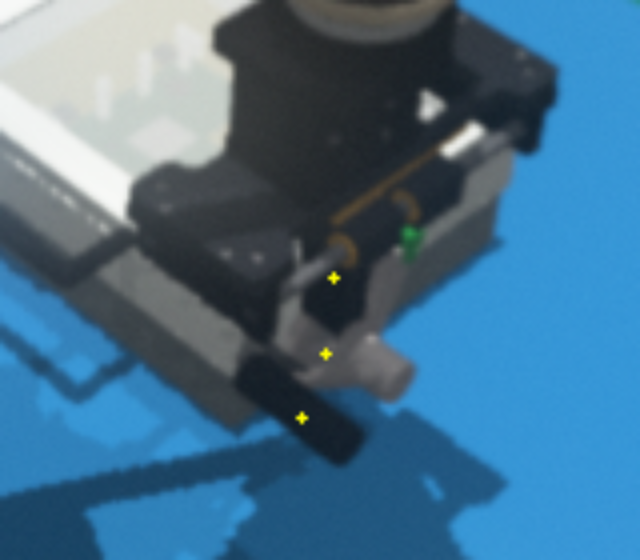

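```bash
python3 -m inch '[[[-0.007,0,0.01,0,0,0,0.4],[-0.007,0,0.01,0,0,0,0.4],[-0.007,0,0.01,0,0,0,0.4],[-0.007,0,0.01,0,0,0,0.4],[-0.007,0,0.01,0,0,0,0.4],[-0.007,0,0.01,0,0,0,0.4]]]'
python3 -m inch '[[[0,0,-0.04,0,0,0,0.4],[0,0,-0.065,0,0,0,0.4],[0,0,-0.08,0,0,0,0.4],[0,0,-0.09,0,0,0,0.4],[0,0,-0.09,0,0,0,0.4],[0,0,-0.09,0,0,0,0.4]]]'
python3 -m inch '[[[0,0,0,0,0,0,-1],[0,0,0,0,0,0,-1],[0,0,0,0,0,0,-1],[0,0,0,0,0,0,-1],[0,0,0,0,0,0,-1],[0,0,0,0,0,0,-1],[0,0,0,0,0,0,-1],[0,0,0,0,0,0,-1]]]' 25
```

```text
t: 7.95
ee_pos: [0.4974, -0.2028, 0.169]
tcp_rot: [-2.206, 1.57, 2.447]
force: [-1.4, -0.3, -0.9]
width: 0.0326
t: 8.45
ee_pos: [0.4976, -0.2029, 0.0794]
tcp_rot: [-2.045, 1.57, 2.607]
force: [1.0, 0.1, 0.1]
width: 0.0604
t: 9.12
ee_pos: [0.4983, -0.2029, 0.0795]
tcp_rot: [1.462, 1.569, -0.169]
force: [3.1, 0.1, -1.3]
width: 0.0211
```

```bash
python3 -m inch '[[[0.004,0,0.005,0,0,0,-1],[0.009,0,0.011,0,0,0,-1],[0.0134,-0.001,0.016,0,0,0,-1],[0.0134,-0.001,0.016,0,0,0,-1]]]'; python3 - <<'E'
from h import *
s=get_state();print(s["force"],s["moment"],s["width"])
im=capture("side");cv2.imwrite("pics/g5.png",cv2.resize(im[190:330,290:450],None,fx=4,fy=4))
E
```

```text
t: 9.45
ee_pos: [0.5068, -0.2023, 0.0933]
tcp_rot: [-1.908, 1.559, 2.744]
force: [-9.7, 3.9, 4.2]
width: 0.0212
[-9.66687495  3.85538938  4.17594713] [ 4.91027584e-01  1.96341848e+00 -1.09475563e-03] 0.021243205516113743
```

View pics/g5.png

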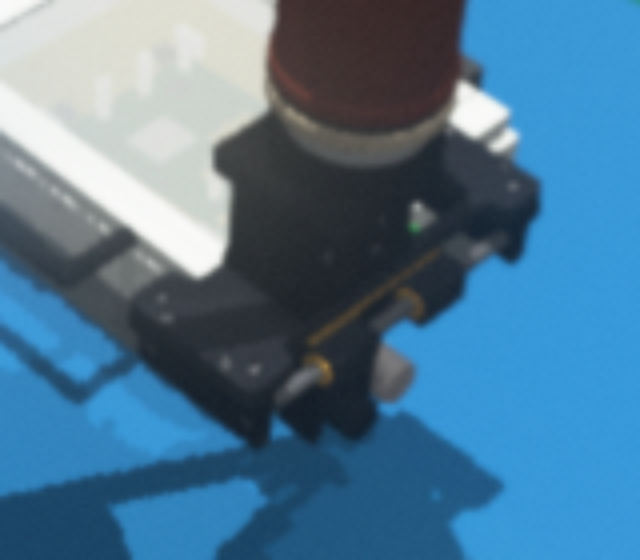

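The grip is now held (21 mm opening) and the lever is moving, since the force on the tool is mostly radial. I'll continue along the arc, a few mm further out.

```bash
python3 -m inch '[[[0.002,0,0.009,0,0,0,-1],[0.013,-0.001,0.017,0,0,0,-1],[0.023,-0.001,0.023,0,0,0,-1],[0.032,-0.002,0.0275,0,0,0,-1],[0.042,-0.003,0.032,0,0,0,-1],[0.053,-0.003,0.035,0,0,0,-1],[0.053,-0.003,0.035,0,0,0,-1]]]'; python3 - <<'E'
from h import *
s=get_state();print(s["force"],s["moment"],s["width"])
E
```

```text
t: 10.08
ee_pos: [0.5622, -0.206, 0.1298]
tcp_rot: [-1.908, 1.564, 2.744]
force: [-3.5, 2.9, -0.6]
width: 0.0215
[-3.53060756  2.85360656 -0.56066599] [0.27153495 1.1845872  0.0102549 ] 0.021469432014898444
```

```bash
python3 -m inch '[[[0.011,-0.001,0.002,0,0,0,-1],[0.021,-0.001,0.003,0,0,0,-1],[0.031,-0.002,0.004,0,0,0,-1],[0.041,-0.003,0.003,0,0,0,-1],[0.051,-0.003,0.002,0,0,0,-1],[0.060,-0.004,0.000,0,0,0,-1],[0.066,-0.004,-0.002,0,0,0,-1],[0.066,-0.004,-0.002,0,0,0,-1]]]'; python3 - <<'E'
from h import *
s=get_state();print(s["force"],s["moment"],s["width"])
E
```

```text
t: 10.75
ee_pos: [0.6277, -0.2116, 0.13]
tcp_rot: [-1.4, 1.564, -3.031]
force: [-14.4, -0.4, 14.1]
width: 0.0209
[-14.35233021  -0.43669167  14.14688553] [-0.08604294  2.81989422  0.03369531] 0.020939852656341983
```

```bash
python3 -m inch '[[[0,0,0.002,0,0,0,0.3],[0,0,0.002,0,0,0,0.3],[0,0,0.002,0,0,0,0.3],[0,0,0.002,0,0,0,0.3],[0,0,0.002,0,0,0,0.3],[0,0,0.002,0,0,0,0.3],[0,0,0.002,0,0,0,0.3],[0,0,0.002,0,0,0,0.3]]]'
python3 -m inch '[[[0,0,0.03,0,0,0,0.3],[0,0,0.07,0,0,0,0.3],[0,0,0.1,0,0,0,0.3],[-0.02,0.03,0.1,0,0,0,0.3],[-0.05,0.065,0.1,0,0,0,0.3],[-0.07,0.1,0.1,0,0,0,0.3],[-0.09,0.13,0.1,0,0,0,0.3],[-0.11,0.16,0.1,0,0,0,0.3]]]'
python3 -m inch '[[[-0.02,0.04,0,0,0,0,0.1],[-0.02,0.07,0,0,0,0,0],[-0.02,0.07,0,0,0,0,0],[-0.02,0.07,0,0,0,0,0],[-0.02,0.07,0,0,0,0,0],[-0.02,0.07,0,0,0,0,0]]]'
python3 - <<'E'
from h import *
s=get_state();e=s["ee_pos"];print(e,s["force"])
im=capture("side");x=proj("side",[[.6274,-.2067,.168],e])
print(x)
b=im[170:330,270:440]
t=capture("top")[140:300,290:460]
cv2.imwrite("pics/g6.png",cv2.resize(np.hstack([t,b]),(800,376)))
E
```

```text
t: 11.42
ee_pos: [0.63, -0.2108, 0.1303]
tcp_rot: [2.41, 1.571, 0.779]
force: [0.1, -0.2, 0.5]
width: 0.0554
t: 12.08
ee_pos: [0.5186, -0.0493, 0.2303]
tcp_rot: [2.566, 1.57, 0.935]
force: [1.4, 0.1, -0.1]
width: 0.0566
t: 12.58
ee_pos: [0.5003, 0.0181, 0.2303]
tcp_rot: [0.253, 1.57, -1.378]
force: [0.6, 0.2, 0.0]
width: 0.0438
[0.50033468 0.01810843 0.23034681] [0.6288317  0.24628357 0.00836367]
[[413.26894927 243.13802149]
 [283.39533024 196.58751855]]
```

View pics/g6.png

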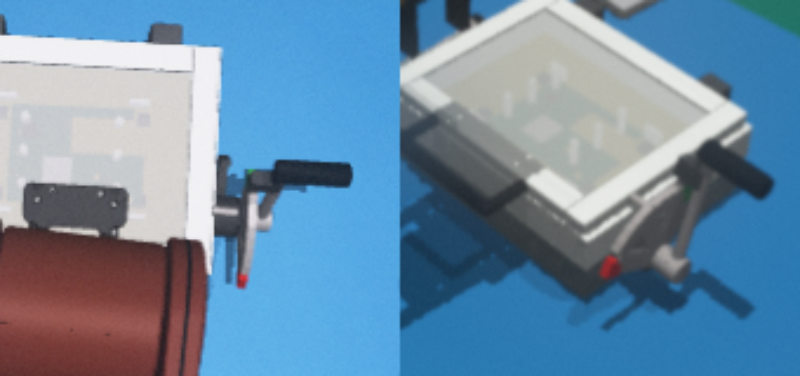

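The lever is in the green notch: its grip is at (735,170) in the right half, and the prediction for 70° was (737,172). The lever hold also shows the true fingertips about 15–20 mm higher than the reported TCP. I'll go that much deeper on the bar.

```bash
python3 -m inch '[[[0.005,0.003,-0.03,0,0,0,-0.17],[0.005,0.003,-0.06,0,0,0,-0.17],[0.005,0.003,-0.08,0,0,0,-0.17],[0.005,0.003,-0.09,0,0,0,-0.17],[0.005,0.003,-0.09,0,0,0,-0.17],[0.005,0.003,-0.09,0,0,0,-0.17]]]'
python3 -m inch '[[[0,0,-0.02,0,0,0,-0.17],[0,0,-0.04,0,0,0,-0.17],[0,0,-0.055,0,0,0,-0.17],[0,0,-0.07,0,0,0,-0.17],[0,0,-0.078,0,0,0,-0.17],[0,0,-0.078,0,0,0,-0.17]]]'
python3 -m inch '[[[0,0,0,0,0,0,-1],[0,0,0,0,0,0,-1],[0,0,0,0,0,0,-1],[0,0,0,0,0,0,-1],[0,0,0,0,0,0,-1],[0,0,0,0,0,0,-1]]]' 35
python3 -c '
from h import *
s=get_state();print(s["force"],s["moment"],s["width"])'
```

```text
t: 13.18
ee_pos: [0.5052, 0.0215, 0.1405]
tcp_rot: [-1.574, 1.57, 3.077]
force: [0.7, 0.2, 0.6]
width: 0.0364
t: 13.68
ee_pos: [0.5049, 0.0219, 0.0621]
tcp_rot: [-1.567, 1.57, 3.085]
force: [-0.5, 0.1, 0.6]
width: 0.0365
t: 14.18
ee_pos: [0.5054, 0.0221, 0.0631]
tcp_rot: [1.476, 1.57, -0.155]
force: [-2.2, 0.2, 4.4]
width: 0.0106
[-2.15184658  0.18205006  4.43359348] [-0.03595242  0.26977618 -0.02072431] 0.010573324424440738
```

```bash
python3 -m inch '[[[0,0,0,0,0,0,-0.2],[0,0,0,0,0,0,-0.2],[0,0,0,0,0,0,-0.2],[0,0,0,0,0,0,-0.2],[0,0,-0.006,0,0,0,-0.2],[0,0,-0.012,0,0,0,-0.2],[0,0,-0.012,0,0,0,-0.2]]]'
python3 -m inch '[[[0,0,0,0,0,0,-1],[0,0,0,0,0,0,-1],[0,0,0,0,0,0,-1],[0,0,0,0,0,0,-1],[0,0,0,0,0,0,-1],[0,0,0,0,0,0,-1],[0,0,0,0,0,0,-1]]]' 40
python3 -c '
from h import *
s=get_state();print(s["force"],s["moment"],s["width"])
yaw=np.deg2rad(-3.57)
for d in range(0,61,5):
    a=np.deg2rad(d);u=.255*(1-np.cos(a));print(d,(u*np.cos(yaw)).round(4),(u*np.sin(yaw)).round(4),(.255*np.sin(a)).round(4))'
```

```text
t: 14.77
ee_pos: [0.5036, 0.0222, 0.0485]
tcp_rot: [-1.623, 1.568, 3.03]
force: [-0.2, 0.5, -0.7]
width: 0.0341
t: 15.35
ee_pos: [0.5054, 0.0221, 0.0506]
tcp_rot: [1.537, 1.57, -0.094]
force: [-0.6, 0.6, -0.5]
width: 0.0102
[-0.56718586  0.60035422 -0.46216639] [-0.10544526 -0.19061283  0.1027808 ] 0.010230191392757205
0 0.0 -0.0 0.0
5 0.001 -0.0001 0.0222
10 0.0039 -0.0002 0.0443
15 0.0087 -0.0005 0.066
20 0.0153 -0.001 0.0872
25 0.0238 -0.0015 0.1078
30 0.0341 -0.0021 0.1275
35 0.046 -0.0029 0.1463
40 0.0595 -0.0037 0.1639
45 0.0745 -0.0047 0.1803
50 0.0909 -0.0057 0.1953
55 0.1085 -0.0068 0.2089
60 0.1273 -0.0079 0.2208
```

```bash
python3 -m inch '[[[0,0,0.011,0,0.14,0,-1],[0,0,0.022,0.02,0.28,0,-1],[0.001,0,0.033,0.02,0.42,0,-1],[0.002,0,0.044,0.03,0.56,0,-1],[0.003,0,0.055,0.04,0.7,0,-1],[0.005,0,0.066,0.05,0.83,0,-1],[0.008,-0.001,0.077,0.06,0.97,0,-1],[0.011,-0.001,0.0875,0.07,1.11,0,-1]]]' 50
python3 -c '
from h import *
s=get_state();print(s["force"],s["moment"],s["width"])
im=capture("side");t=capture("top");cv2.imwrite("pics/g7.png",cv2.resize(np.hstack([t[60:320,220:460],im[110:370,220:460]]),(800,433)))'
```

```text
t: 16.02
ee_pos: [0.5151, 0.0215, 0.1376]
tcp_rot: [-1.58, 1.451, 3.073]
force: [1.8, 1.1, -4.1]
width: 0.0099
[ 1.78810465  1.09892651 -4.09329587] [-0.02993104  0.00623654 -0.00483324] 0.009945217739701955
```

View pics/g7.png

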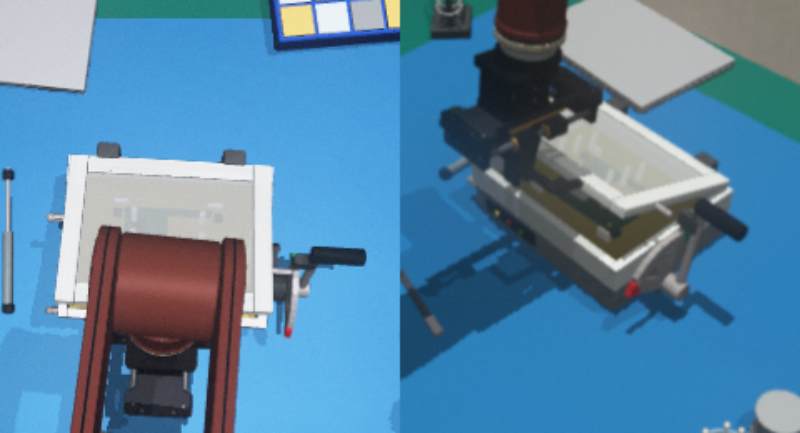

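```bash
python3 -m inch '[[[0.003,0,0.0105,0,0.14,0,-1],[0.007,-0.001,0.0207,0.02,0.28,0,-1],[0.012,-0.001,0.031,0.02,0.42,0,-1],[0.0165,-0.001,0.0406,0.03,0.56,0,-1],[0.022,-0.002,0.050,0.04,0.7,0,-1],[0.027,-0.002,0.0596,0.05,0.83,0,-1],[0.033,-0.002,0.069,0.06,0.97,0,-1],[0.0396,-0.003,0.0775,0.07,1.11,0,-1]]]'
python3 -c '
from h import *
s=get_state();print(s["force"],s["moment"],s["width"])'
```

```text
t: 16.78
ee_pos: [0.5541, 0.019, 0.2147]
tcp_rot: [-1.579, 1.333, 3.074]
force: [-4.5, 4.5, 0.1]
width: 0.0095
[-4.50127943  4.53054478  0.14999508] [ 0.6086888   0.91681808 -0.11443336] 0.009546850697060539
```

```bash
python3 -m inch '[[[0.007,0,0.0085,0,0.14,0,-1],[0.0138,0,0.0167,0.02,0.28,0,-1],[0.021,-0.001,0.0245,0.02,0.42,0,-1],[0.029,-0.001,0.032,0.03,0.56,0,-1],[0.037,-0.001,0.039,0.04,0.7,0,-1],[0.0456,-0.002,0.0459,0.05,0.83,0,-1],[0.0456,-0.002,0.0459,0.05,0.83,0,-1]]]'
python3 - <<'E'
from h import *
s=get_state();print(s["force"],s["moment"],s["width"])
im=capture("side");cv2.imwrite("pics/s55.png",im);t=capture("top");cv2.imwrite("pics/t55.png",t)
# predicted lid far corners/right edge for several angles
yaw=np.deg2rad(-3.57);R=np.array([[np.cos(yaw),-np.sin(yaw)],[np.sin(yaw),np.cos(yaw)]]);org=np.array([.6601,.0116])
for d in (50,55,60,65):
    a=np.deg2rad(d);P=[]
    for x,z in((-.21,.007),(-.21,-.007),(-.255,0)):
        P.append([.1+x*np.cos(a)+z*np.sin(a),-.135 if x>-.25 else 0,.098-x*np.sin(a)+z*np.cos(a)])
    P=np.array(P);P[:,:2]=P[:,:2]@R.T+org
    print(d,proj("side",P).round(1).tolist(),proj("top",P[:1]).round(1).tolist())
E
```

```text
t: 17.37
ee_pos: [0.6017, 0.0162, 0.2613]
tcp_rot: [-1.574, 1.25, 3.078]
force: [-3.9, 1.9, 1.4]
width: 0.0094
[-3.85766431  1.8580345   1.42296694] [ 0.11290568  0.76217414 -0.02781359] 0.00942128295370784
50 [[381.0, 186.0], [376.8, 192.2], [318.9, 149.6]] [[391.3, 210.5]]
55 [[386.8, 178.3], [382.3, 184.2], [325.6, 140.4]] [[392.6, 201.8]]
60 [[392.8, 170.9], [388.2, 176.5], [332.6, 131.7]] [[393.8, 192.7]]
65 [[398.9, 164.1], [394.2, 169.3], [340.0, 123.5]] [[394.8, 183.1]]
```

```bash
python3 - <<'E'
from h import *
im=cv2.imread("pics/s55.png");sub=im[150:215,350:430]
for th in(130,160):
    m=((sub.min(2)>th)*255).astype(np.uint8)
    for c in cv2.findContours(m,cv2.RETR_EXTERNAL,cv2.CHAIN_APPROX_NONE)[0]:
        if cv2.contourArea(c)>20: print(th,cv2.contourArea(c),(cv2.approxPolyDP(c,2,True).reshape(-1,2)+[350,150]).tolist())
cv2.imwrite("pics/z.png",np.hstack([cv2.resize(sub,(640,520),interpolation=cv2.INTER_CUBIC)]))
E
```

```text
130 773.0 [[353, 150], [361, 161], [358, 165], [383, 181], [388, 176], [376, 168], [411, 150]]
160 709.0 [[354, 150], [361, 159], [359, 166], [384, 181], [388, 177], [376, 167], [410, 150]]
```

```bash
python3 - <<'E'
from h import *
im=cv2.imread("pics/side0.png");x0,y0=320,230;sub=im[y0:290,x0:430]
yaw=np.deg2rad(-3.57);R=np.array([[np.cos(yaw),-np.sin(yaw)],[np.sin(yaw),np.cos(yaw)]]);org=np.array([.6601,.0116])
P=np.array([[-.11,-.135,.105],[.106,-.135,.105],[-.11,.135,.105]]);P[:,:2]=P[:,:2]@R.T+org;print(proj("side",P).round(1).tolist())
m=((im.min(2)>140)*255).astype(np.uint8)[150:300,240:430]
c=max(cv2.findContours(m,cv2.RETR_EXTERNAL,cv2.CHAIN_APPROX_NONE)[0],key=cv2.contourArea);print((cv2.approxPolyDP(c,3,True).reshape(-1,2)+[240,150]).tolist())
E
```

```text
[[347.3, 265.6], [417.0, 217.8], [262.5, 202.1]]
[[264, 202], [348, 265], [416, 218], [333, 165]]
```

```bash
python3 -m inch '[[[0.006,0,0.0045,0,0.08,0,-1],[0.012,-0.001,0.0085,0.01,0.17,0,-1],[0.016,-0.001,0.0112,0.02,0.25,0,-1],[0.016,-0.001,0.0112,0.02,0.25,0,-1],[0.016,-0.001,0.0112,0.02,0.25,0,-1],[0.016,-0.001,0.0112,0.02,0.25,0,-1],[0.016,-0.001,0.0112,0.02,0.25,0,-1]]]'
python3 - <<'E'
from h import *
s=get_state();print(s["force"],s["moment"],s["width"])
im=capture("side");sub=im[140:210,350:430]
for th in(130,160):
    m=((sub.min(2)>th)*255).astype(np.uint8)
    for c in cv2.findContours(m,cv2.RETR_EXTERNAL,cv2.CHAIN_APPROX_NONE)[0]:
        if cv2.contourArea(c)>20: print(th,(cv2.approxPolyDP(c,2,True).reshape(-1,2)+[350,140]).tolist())
t=capture("top");cv2.imwrite("pics/g8.png",cv2.resize(np.hstack([t[60:320,220:460],im[80:340,220:460]]),(800,433)))
E
```

```text
t: 18.05
ee_pos: [0.6167, 0.0152, 0.2717]
tcp_rot: [-1.575, 1.224, 3.078]
force: [-0.5, 1.1, -2.4]
width: 0.0093
[-0.51092071  1.1287387  -2.41271028] [ 0.12213596  0.17447286 -0.0055827 ] 0.009346087537069298
130 [[358, 140], [366, 154], [363, 159], [389, 175], [393, 170], [385, 165], [387, 162], [419, 146], [412, 140]]
160 [[359, 140], [366, 152], [364, 160], [388, 174], [393, 171], [384, 165], [385, 162], [418, 146], [411, 140]]
```

View pics/g8.png

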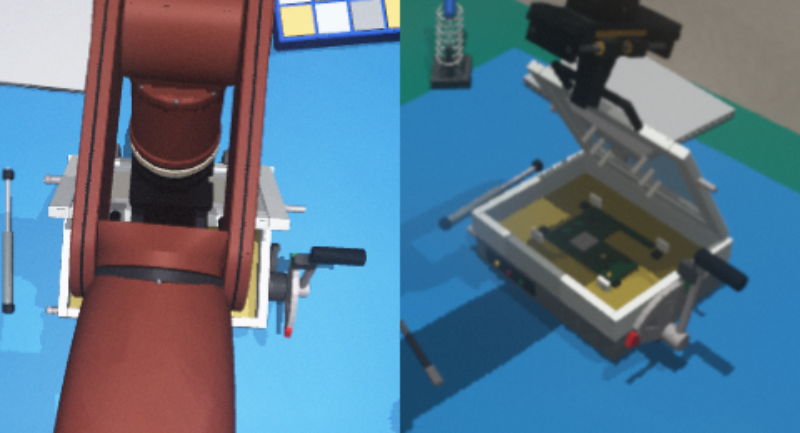

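```bash
python3 -c '
from plant import *
print(close_job());s=get_state();print(s["t"],s["width"],s["force"])'
```

```text
the job is handed in; nothing more can be done
None
the job is handed in; nothing more can be done
```

The job is handed in: the lever is in the green notch and the lid is open at about 60°. The gripper still holds the lid by its black bar, gripping at 50 N.

**Lever:** The first two tries slid off over the top of the grip without moving the lever. The true fingertips seem to sit about 15–20 mm higher than the reported TCP. Going about 20 mm deeper and clamping the grip worked, and I swung the lever back to its stop. In the next picture the grip was within about 1 px of where it should be for the green notch.

**Lid:** I raised it by the bar in one continuous hold.
- **Angle:** The last side picture puts one lid corner at 59.7° and the other at roughly 60.5°.
- **Hold:** The force on the tool was under 3 N, and the robot's clock read about 18 s.
- **Surroundings:** The last picture shows the board still in its nest and the strut in its place. The tools in front were only partly in that view, and I did not measure the other items again.

**Disagreement:** With the bar held, the finger opening read 9.3 mm instead of 12 mm. It shrank as I raised the grip force, and also a little during the lift, from 9.9 to 9.3 mm at a steady 50 N. I put this down to the pads giving rather than the bar slipping, but I did not test it separately. After hand-in no state could be read.

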